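# Nest the measuring cups in their tray

## Robot

A 6-joint arm with a two-finger parallel gripper is mounted at the origin on the work surface. World frame = base frame: x ahead of the robot, y to its left, z up, the work surface at z = 0. Lengths are in m, angles in rad, forces in N, time in s.
With the tool pointing down it reaches from about 0.375 to 0.9 m from the base axis. Payload 3.1 kg.
Tool frame: the origin (TCP) lies on the centre line of the jaws, within the pads' length; the fingertips stand 11 mm ahead of it and the grasp point (between the pads) lies 8 mm behind it (ctrl.tcp_to_tips is the z of the fingertips in the tool frame, in m); z points along the fingers, y is the line along which they close (so a half turn about z gives the same grasp; the last joint's range is limited). The gripper opens to 87 mm and grips with 3 to 60 N. Pads are 19 mm wide; open, the fingers measure 117 mm over their backs; the gripper's body (75 mm by 190 mm) begins 51 mm behind the grasp point.
Start: joints at [-0.178, 0.527, 1.433, -0, 1.181, -0.178], TCP at [0.625, 0, 0.234] pointing down, gripper open.
Joint ranges: [-3.08, 3.08], [-0.75, 2.2], [0.22, 2.44], [-1.43, 4.57], [0, 2.65], [-2.85, 2.85]. Speed limits (rad/s): [2.79, 2.79, 3.14, 3.14, 3.14, 3.14].

## Interface

Orientations are given as a rotation vector (axis times angle).
In Python, from station import ctrl gives the robot as it stands. The module is installed in compiled form; this text tells all that it offers.
- The arm moves only by the tool drive_tool, never from a script. Its argument "moves" is a list of rows, each a list of 3 entries, a list of its own where there are three numbers: the shift along the tool's x, y, z in mm, then the turn, a rotation vector about the tool's x, y, z in rad, then the closure, from 0 (fully open) to 1 (shut). In form: [[[x, y, z], [rx, ry, rz], jaw], ...]. A call has 1 to 8 rows; each row shifts and turns the commanded pose from where the row before left it, along the tool's axes as they then stand; what a row does not reach is not made up. A row lasts 1/8 s, in which the tool goes at most 62.5 mm and 10.7 degrees, less where a joint would pass 70% of its speed; a pose out of reach is approached as far as the arm can. A call is refused whole if a number of a shift passes 62.5 or a number of a turn 0.188, either way. A call with a gripper value outside its range is refused whole. The fingers move at their own pace and stop on an object; "grip_force" is the grip in N (left out, the last holds). Time passes only in rows, so rows that do not move let the fingers close. It gives the time, the measured TCP pose, the force, the opening and the grip force at its end, in the units of the state.
- ctrl.observe(): the state, without advancing time (a new reading comes with each control period).
- ctrl.camera(name): name is "scene" or "side" or "wrist"; returns (picture, depth): 420x560x3 uint8, red, green, blue; 420x560 float32, m along the optical axis (not along the pixel's ray), 0 where there is no reading.
- ctrl.camera_params(name): a dict with "vfov" (degrees; the focal length in pixels is half the picture's height over the tangent of half this angle, whatever the lens; pixels are square), "cx", "cy" (the principal point, pixels), "dist" ([k1, k2, p1, p2, k3] as OpenCV has them; the pictures are not rectified), "R" (3x3) and "t" (3): a world point X has camera coordinates R X + t; the wrist camera has in their place "tool_from_camera" (4x4, takes a point from camera to tool coordinates, whose origin is the TCP and whose axes are the flange's). Camera axes: x right, y down, z forward; pixel columns grow to the right and rows downward; lengths in m; the calibration is good to about 2 mm. A picture is of the moment at which its call begins: read the wrist's pose just before it. camera_params takes no time and is no camera call.
- ctrl.close_job(): hands the job in; it is judged then, once.
The state is a dict: "t": time; "joint_positions": joint angles; "qd": joint speeds; "effort": joint torques, N m; "eef_pos": TCP position; "orientation": TCP orientation; "wrist_force": force on the tool from outside, world axes, zero at the start; "ft_torque": the same for the moment, N m; "grip_width": opening from 0.0 (shut) to 1.0 (fully open); "finger_force": force on a finger pad.
Only numpy, scipy, OpenCV 4.12 (cv2) and the standard library are available. Lean on these libraries where they do the work, as an engineer would, in place of code of your own. Each camera call takes 0.05 s, during which the arm holds its last target. There are 200 camera calls.

## Task

Put the four steel measuring cups away in the shallow wooden tray as a nest: stand the largest in the tray first, then set the others one at a time into it, each inside the next larger one, down to the smallest. The bowls go towards either end of the tray with all the handles lying together over one another, pointing along the tray towards its other end. Set each cup down upright rather than dropping it, and leave the mug, the jar and the canister where they are.

Things in the scene. Friction and masses are not known exactly. Their poses are not given: they have to be found in the camera images.
- cup_one: The largest (1-cup) measuring cup, loose: upright open steel bowl, 52 mm high, outside 84 mm across at the base, 94 mm at the rim, wall 2.5 mm, inner floor 10 mm above the underside, about 130 g. Origin: centre of its underside; z up, +x out along the handle. Handle (alike on all): flat level dark wood bar 14 mm wide, 6 mm thick, 46 to 52 mm above the underside, ending 105 mm from the bowl's axis.
- cup_half: The second largest (1/2-cup) measuring cup, loose: upright open steel bowl, 52 mm high, outside 60 mm across at the base, 69 mm at the rim, wall 2.5 mm, inner floor 10 mm above the underside, about 90 g. Origin: centre of its underside; z up, +x out along the handle. Handle as on cup_one; grip it across, 80 mm from the axis, clear of the larger cups' rims.
- cup_quarter: The second smallest (1/4-cup) measuring cup, loose: upright open steel bowl, 52 mm high, outside 43 mm across at the base, 52 mm at the rim, wall 2.5 mm, inner floor 10 mm above the underside, about 60 g. Origin: centre of its underside; z up, +x out along the handle. Handle as on cup_one. Each cup nests with 5 to 10 mm play in the next larger, standing on its floor.
- cup_eighth: The smallest (1/8-cup) measuring cup, loose: upright open steel bowl, 52 mm high, outside 30 mm across at the base, 40 mm at the rim, wall 2.5 mm, inner floor 10 mm above the underside, about 45 g. Origin: centre of its underside; z up, +x out along the handle. Handle as on cup_one. Nested, it lies 4 mm above the handle below: fingertips that hang lower strike that one.
- tray: Shallow rectangular wooden tray, fixed on the counter, 240 mm long (x) by 130 mm wide (y), inside 228 by 118 mm; floor 6 mm above the counter, rim 15 mm above the counter. Origin: centre of its underside, at counter height; x along its length, z up. Its two ends are alike.
- board: Wooden serving board, fixed on the counter, 250 (x) by 150 (y) by 15 mm with a short grip tab at its +x end; the mug and the jar stand on it. Not part of the job. Origin: centre of its underside.
- mug: White ceramic mug standing on the serving board, 80 mm across, 90 mm high, handle at its +y side. Not part of the job. Origin: centre of its underside.
- jar: Glass jar with a wooden lid standing on the serving board, 64 mm across, 85 mm high. Not part of the job. Origin: centre of its underside.
- canister: White ceramic canister with a wooden lid on the far side of the counter, 72 mm across, 101 mm high. Not part of the job. Origin: centre of its underside.
Things that resemble listed ones, but are neither listed nor needed, are in the scene too. What is shaped like the cup_half but purple is not meant. Leave any purple look-alike of the cup_quarter alone.

How it is judged:
On the way, in this order (a step that is already met when the one before it is completed fails the run):
1. the largest cup stands released in the tray, its handle along the tray and towards the tray's middle (contact force between the fingers and cup_one below 0.2 N and linear speed of cup_one below 0.03 m/s and angle between cup_one's own z axis and vertical below 0.08 rad and angle between the x axis of cup_one and the x axis of tray, either way round below 0.35 rad and x of tray in the frame of cup_one above 0.02 m and x of cup_one in the frame of tray between -0.076 and 0.076 m and y of cup_one in the frame of tray between -0.022 and 0.022 m and z of cup_one in the frame of tray between 0.003 and 0.009 m), for 0.2 s.
2. the 1/2-cup measure stands released inside the 1-cup measure, handles together (contact force between the fingers and cup_half below 0.2 N and linear speed of cup_half below 0.03 m/s and angle between cup_half's own z axis and vertical below 0.08 rad and angle between the x axis of cup_half and the x axis of tray, either way round below 0.35 rad and x of tray in the frame of cup_half above 0 m and horizontal distance between cup_half and cup_one below 0.014 m and angle between the x axis of cup_half and the x axis of cup_one, either way round below 0.35 rad and z of cup_half in the frame of cup_one between 0.007 and 0.013 m), for 0.2 s.
3. the 1/4-cup measure stands released inside the 1/2-cup measure, handles together (contact force between the fingers and cup_quarter below 0.2 N and linear speed of cup_quarter below 0.03 m/s and angle between cup_quarter's own z axis and vertical below 0.08 rad and angle between the x axis of cup_quarter and the x axis of tray, either way round below 0.35 rad and x of tray in the frame of cup_quarter above 0 m and horizontal distance between cup_quarter and cup_half below 0.014 m and angle between the x axis of cup_quarter and the x axis of cup_half, either way round below 0.35 rad and z of cup_quarter in the frame of cup_half between 0.007 and 0.013 m), for 0.2 s.
4. the 1/8-cup measure stands released inside the 1/4-cup measure, handles together (contact force between the fingers and cup_eighth below 0.2 N and linear speed of cup_eighth below 0.03 m/s and angle between cup_eighth's own z axis and vertical below 0.08 rad and angle between the x axis of cup_eighth and the x axis of tray, either way round below 0.35 rad and x of tray in the frame of cup_eighth above 0 m and horizontal distance between cup_eighth and cup_quarter below 0.014 m and angle between the x axis of cup_eighth and the x axis of cup_quarter, either way round below 0.35 rad and z of cup_eighth in the frame of cup_quarter between 0.007 and 0.013 m), for 0.2 s.
At the end, for the whole second after the job is handed in: Cups released, at rest, upright (0.08 rad). Largest on the tray floor, axis 20 mm or more from the tray's middle; each other on the floor of the next larger (axes within 14 mm, 10 +- 3 mm higher). Handles along the tray towards its middle, within 0.35 rad of it and of the one below (all of step 1 and all of step 2 and all of step 3 and all of step 4); the robot touches nothing.
It fails at once if the mug is pushed more than 30 mm or tipped over (distance of mug from where it was at the start of the episode above 0.03 m or angle between mug's own z axis and vertical above 0.4 rad).
It fails at once if the jar is pushed more than 30 mm or tipped over (distance of jar from where it was at the start of the episode above 0.03 m or angle between jar's own z axis and vertical above 0.4 rad).
It fails at once if the canister is pushed more than 30 mm or tipped over (distance of canister from where it was at the start of the episode above 0.03 m or angle between canister's own z axis and vertical above 0.4 rad).
It fails at once if a measuring cup is dropped or knocked flying (moves faster than 0.7 m/s while the fingers do not hold it) ((contact force between the fingers and cup_one below 0.1 N and linear speed of cup_one above 0.7 m/s) or (contact force between the fingers and cup_half below 0.1 N and linear speed of cup_half above 0.7 m/s) or (contact force between the fingers and cup_quarter below 0.1 N and linear speed of cup_quarter above 0.7 m/s) or (contact force between the fingers and cup_eighth below 0.1 N and linear speed of cup_eighth above 0.7 m/s)).
It also fails if it takes over 118 s, if anything falls off the work surface, if the arm or the gripper's body presses on something with over 40 N, if the wrist force passes 120 N, or if a joint passes its speed limit or range.

## Working session

There is one attempt and no reset: what is moved stays moved. The work goes in short steps, Python scripts to look and compute and a tool call to move; the robot and the scene stay as the last step left them, time stands still between calls to the robot, and variables do not carry over. Pictures are saved under pics/ and viewed, at most 14 in all, crops included, and the job is handed in when it is done.

Besides the shell and the picture viewer there is one more tool, called after "Request:" by a JSON object that holds its "method" and its "body", one argument or row to a line. drive_tool: Moves the arm, as the interface text tells. Its arguments: {"type":"object","properties":{"moves":{"type":"array","items":{"type":"array"}},"grip_force":{"type":"number"}},"required":["moves"]}

```bash
mkdir -p pics; cat > h.py <<'E'
import numpy as np, cv2
from station import ctrl
from scipy.spatial.transform import Rotation as Ro
def K(p):
    f=210/np.tan(np.radians(p['vfov'])/2); return np.array([[f,0,p['cx']],[0,f,p['cy']],[0,0,1.]])
def pose(name):
    """world_from_camera R,t"""
    p=ctrl.camera_params(name)
    if name!='wrist':
        R=np.array(p['R']);return p,R.T,-R.T@np.array(p['t'])
    s=ctrl.observe();T=np.array(p['tool_from_camera']);Rt=Ro.from_rotvec(s['orientation']).as_matrix()
    return p,Rt@T[:3,:3],Rt@T[:3,3]+np.array(s['eef_pos'])
def cloud(name):
    p,R,t=pose(name);im,d=ctrl.camera(name)
    v,u=np.mgrid[:420,:560];px=np.stack([u,v],-1).reshape(-1,1,2).astype(float)
    n=cv2.undistortPoints(px,K(p),np.array(p['dist'])).reshape(420,560,2)
    ray=np.dstack([n,np.ones((420,560))])@R.T
    X=ray*d[...,None]+t; X[d==0]=np.nan
    return im,d,X,ray,t
def plane(ray,t,z): return t+ray*((z-t[2])/ray[...,2:3])
E
python3 - <<'E'
from h import *
for n in('scene','side','wrist'):
    im,d,X,ray,t=cloud(n);cv2.imwrite(f'pics/{n}0.png',im[...,::-1]);np.savez(f'/tmp/{n}.npz',im=im,d=d,X=X,ray=ray,t=t);print(n,t,X[210,280])
print(ctrl.observe(),ctrl.tcp_to_tips)
E
```

```text
scene [ 1.04324884 -0.34878215  0.89669946] [ 6.04901246e-01  2.36952568e-02 -4.02548574e-04]
side [-0.19273995 -0.78071585  0.88488832] [ 0.60772013 -0.02099745  0.00074744]
wrist [0.6252065  0.07244064 0.38414161] [ 0.63197538 -0.03190107  0.00137996]
{'t': 0.15, 'joint_positions': array([-1.78499209e-01,  5.28275604e-01,  1.43359410e+00, -1.72031735e-05,
        1.18142755e+00, -1.78476501e-01]), 'qd': array([-0.00077364, -0.00178277, -0.0033523 , -0.00153191, -0.0003463 ,
        0.00094463]), 'effort': array([ 9.14956272e-04, -4.40429199e+01, -1.76841742e+01,  6.33679633e-02,
        5.52540855e-02, -1.06930895e-04]), 'eef_pos': array([6.24454203e-01, 1.23668314e-04, 2.32786727e-01]), 'orientation': array([-2.22047549e+00, -2.22043960e+00,  1.54694681e-03]), 'wrist_force': array([0.0426822 , 0.74067331, 0.09939324]), 'ft_torque': array([-0.00587821, -0.04873398, -0.00296389]), 'finger_force': 0.0, 'grip_width': 1.0008896964413208} 0.011
```

View pics/scene0.png

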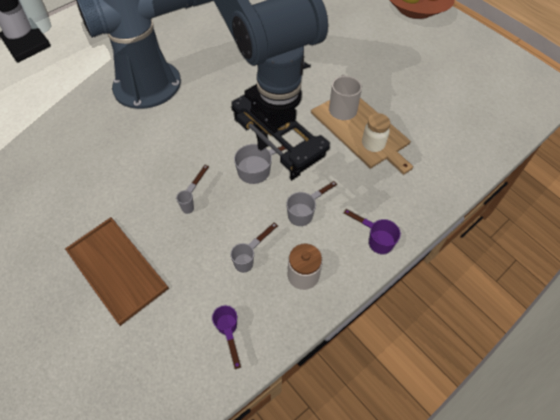

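View pics/side0.png

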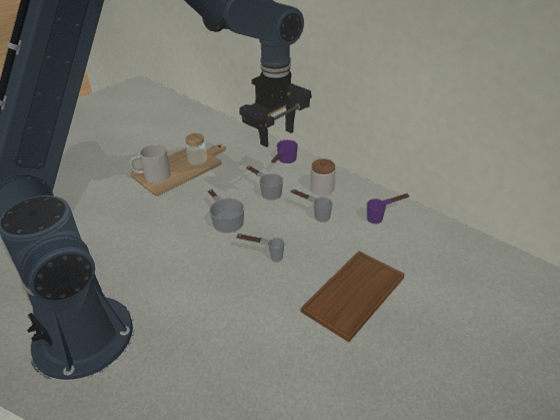

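Scene picture: the steel cups are at (253,163) largest, (300,208) half, (243,258) quarter and (186,200) eighth. The purple look-alikes are at (384,236) and (225,320), the tray is at (117,270), the canister at (305,265), and the board with mug and jar around (360,130). Side picture: the same cups are at (227,215), (271,186), (322,208) and (277,250), and the tray is at (353,295).

```bash
cat > meas.py <<'E'
from h import *
from scipy.optimize import least_squares
RR=dict(one=.047,half=.0345,quarter=.026,eighth=.020)
def fit(P,g,R,c0,hsv):
    """P Nx3 points, hsv Nx3; rim points grey, handle points dark brown"""
    near=np.linalg.norm(P[:,:2]-c0,axis=1)<.14
    top=near&(P[:,2]>.045)&(P[:,2]<.058)
    br=top&(hsv[:,1]>70)&((hsv[:,0]<15)|(hsv[:,0]>172))
    gr=top&(hsv[:,1]<60)
    c=np.array(c0,float)
    for w in(.02,.01,.006):
        Q=P[gr,:2];r=np.linalg.norm(Q-c,axis=1);Q=Q[abs(r-R+.00125)<w]
        if len(Q)<8:break
        c=least_squares(lambda c:np.linalg.norm(Q-c,axis=1)-(R-.00125),c,loss='soft_l1',f_scale=.001).x
    H=P[br,:2];H=H[(np.linalg.norm(H-c,axis=1)<.112)]
    m=np.median(H,0) if len(H) else c+[1,0]
    H=H[np.linalg.norm(H-m,axis=1)<.05]
    m=H.mean(0) if len(H) else m
    u,s,vt=np.linalg.svd(H-m);ax=vt[0]*np.sign(vt[0]@(m-c))
    return dict(c=c.round(4),n=len(Q),hm=m.round(4),nh=len(H),ax=np.degrees(np.arctan2(ax[1],ax[0])).round(1),cm=np.degrees(np.arctan2(*(m-c)[::-1])).round(1),far=((H-c)@ax).max().round(4) if len(H) else 0,zh=np.median(P[br,2]).round(4),off=float(np.cross(ax,m-c).round(4)))
E
python3 - <<'E' 2>/dev/null
from meas import *
S={'scene':dict(one=(253,163),half=(300,208),quarter=(243,258),eighth=(186,200)),'side':dict(one=(227,215),half=(271,186),quarter=(322,208),eighth=(277,250))}
for n in S:
    z=np.load(f'/tmp/{n}.npz');X=z['X'];hsv=cv2.cvtColor(z['im'],cv2.COLOR_RGB2HSV)
    ok=np.isfinite(X[...,0]);P=X[ok];h=hsv[ok].astype(int)
    for k,(u,v) in S[n].items():
        print(n,k,fit(P,None,RR[k],X[v,u,:2],h))
    for k,(u,v) in dict(scene={'canister':(305,250),'mug':(345,88),'jar':(377,122),'pq':(225,315),'ph':(384,230)}).get(n,{}).items(): print(k,X[v,u].round(3))
    # tray: brown region
    m=((hsv[...,1]>90)&((hsv[...,0]<20))).astype(np.uint8)
    m[X[...,2]>.03]=0
    m=cv2.morphologyEx(m,cv2.MORPH_OPEN,np.ones((7,7)))
    nl,l,st,ce=cv2.connectedComponentsWithStats(m)
    u,v={'scene':(117,270),'side':(353,295)}[n]
    M=l==l[v,u];c,_=cv2.findContours(M.astype(np.uint8),0,1);c=max(c,key=len)[:,0]
    W=plane(z['ray'],z['t'],.015)[c[:,1],c[:,0]][:,:2]
    r=cv2.minAreaRect((W*1000).astype(np.float32));print('tray',st[l[v,u]],r,X[v,u])
E
```

```text
scene one {'c': array([0.4707, 0.0474]), 'n': 229, 'hm': array([0.4919, 0.1229]), 'nh': 20, 'ax': np.float64(58.2), 'cm': np.float64(74.3), 'far': np.float64(0.0832), 'zh': np.float64(0.0529), 'off': 0.0218}
scene half {'c': array([0.6483, 0.0495]), 'n': 193, 'hm': array([0.653 , 0.1261]), 'nh': 61, 'ax': np.float64(85.0), 'cm': np.float64(86.5), 'far': np.float64(0.0998), 'zh': np.float64(0.053), 'off': 0.0021}
scene quarter {'c': array([ 0.6642, -0.1315]), 'n': 168, 'hm': array([ 0.6561, -0.0603]), 'nh': 98, 'ax': np.float64(94.5), 'cm': np.float64(96.5), 'far': np.float64(0.101), 'zh': np.float64(0.0532), 'off': 0.0024}
scene eighth {'c': array([ 0.4598, -0.1469]), 'n': 112, 'hm': array([ 0.4312, -0.083 ]), 'nh': 82, 'ax': np.float64(114.2), 'cm': np.float64(114.1), 'far': np.float64(0.1002), 'zh': np.float64(0.053), 'off': -0.0001}
canister [ 0.756 -0.036  0.087]
mug [0.443 0.391 0.065]
jar [0.606 0.338 0.097]
pq [ 0.737 -0.236  0.01 ]
ph [0.808 0.17  0.012]
tray [  69  220   97  102 5408] ((494.1192626953125, -364.992919921875), (243.1596221923828, 127.49506378173828), 3.0230715
[... 368 characters left out ...]
), 'cm': np.float64(86.9), 'far': np.float64(0.0994), 'zh': np.float64(0.052), 'off': -0.0028}
side quarter {'c': array([ 0.6606, -0.1315]), 'n': 99, 'hm': array([ 0.652 , -0.0579]), 'nh': 47, 'ax': np.float64(99.0), 'cm': np.float64(96.7), 'far': np.float64(0.102), 'zh': np.float64(0.0526), 'off': -0.0029}
side eighth {'c': array([ 0.4571, -0.1468]), 'n': 109, 'hm': array([ 0.4269, -0.0835]), 'nh': 80, 'ax': np.float64(116.5), 'cm': np.float64(115.5), 'far': np.float64(0.1022), 'zh': np.float64(0.0521), 'off': -0.0013}
tray [ 303  253   99   86 4645] ((486.59649658203125, -367.08551025390625), (246.82550048828125, 132.76339721679688), 3.103695869445801) [ 0.4838004  -0.36732174  0.00631282]
```

View crop.

```bash
cat >> h.py <<'E'
def go(x,y,z,psi,s=None):
    """turn rz then shift (mm) in tool axes after the turn, to TCP x,y,z with tool x at psi deg"""
    s=s or ctrl.observe();Rt=Ro.from_rotvec(s['orientation']).as_matrix();p=np.array(s['eef_pos'])
    a=np.radians(psi);Rg=np.array([[np.cos(a),np.sin(a),0],[np.sin(a),-np.cos(a),0],[0,0,-1]]).T if 0 else np.column_stack([[np.cos(a),np.sin(a),0],[np.sin(a),-np.cos(a),0],[0,0,-1]])
    rv=Ro.from_matrix(Rt.T@Rg).as_rotvec();sh=Rg.T@(np.array([x,y,z])-p)*1000
    print('t',s['t'],'at',p.round(4),'psi',np.degrees(np.arctan2(Rt[1,0],Rt[0,0])).round(1),'tilt',np.degrees(np.arccos(-Rt[2,2])).round(2),'turn',rv.round(3),'shift',sh.round(1),'w',s['grip_width'],'ff',s['finger_force'],'F',np.round(s['wrist_force'],1))
E
python3 - <<'E'
from h import *
im=cv2.imread('pics/scene0.png');cv2.imwrite('pics/crop1.png',cv2.resize(im[130:350,160:420],None,fx=2.7,fy=2.7,interpolation=2))
go(.4858,.1088,.10,75); go(.4858,.1088,.041,75)
E
```

```text
t 0.15 at [6.245e-01 1.000e-04 2.328e-01] psi 90.0 tilt 0.1 turn [-0.002 -0.     0.262] shift [  69.1 -162.1  132.8] w 1.0008896964413208 ff 0.0 F [0.  0.7 0.1]
t 0.15 at [6.245e-01 1.000e-04 2.328e-01] psi 90.0 tilt 0.1 turn [-0.002 -0.     0.262] shift [  69.1 -162.1  191.8] w 1.0008896964413208 ff 0.0 F [0.  0.7 0.1]
```

View pics/crop1.png

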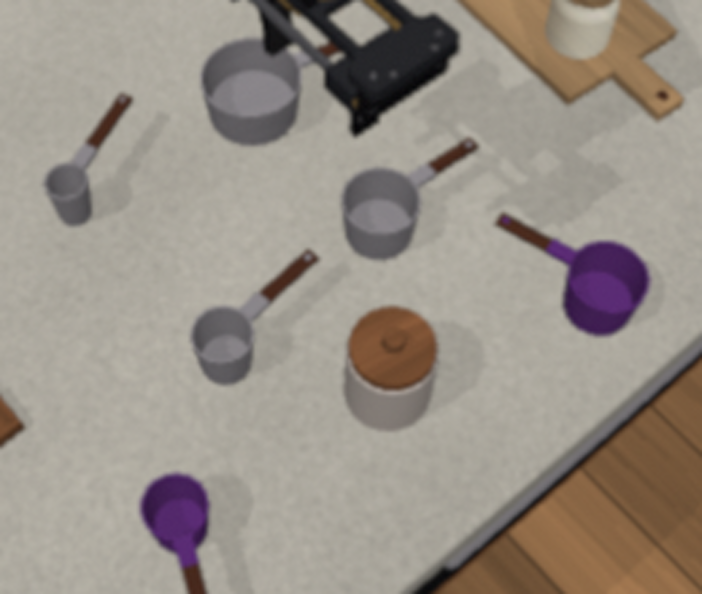

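In the crop, the steel cups descend in size: scene (253,163) 1-cup, (300,208) half, (243,258) quarter, (186,200) eighth. The two purple ones at (384,236) and (225,320) are not wanted. I start with cup_one at (253,163).

Request:
{"method": "drive_tool", "body": {
  "moves": [
    [[0,0,0],[0,0,0.131],0.3],
    [[0,0,0],[0,0,0.131],0.3],
    [[17,-40,20],[0,0,0],0.3],
    [[17,-40,30],[0,0,0],0.3],
    [[17,-41,30],[0,0,0],0.3],
    [[18,-41,32],[0,0,0],0.3],
    [[0,0,0],[0,0,0],0.3]
  ],
  "grip_force": 40
}}

```text
t: 1.02
eef_pos: [0.4802, 0.1103, 0.1192]
orientation: [-2.484, -1.912, 0.013]
wrist_force: [-0.4, -0.4, -0.3]
grip_width: 0.7
finger_force: 0.0
```

```bash
cat >> meas.py <<'E'
def look(n,guess,names=None):
    im,d,X,ray,t=cloud(n);hsv=cv2.cvtColor(im,cv2.COLOR_RGB2HSV);ok=np.isfinite(X[...,0]);P=X[ok];h=hsv[ok].astype(int)
    for k,c in guess.items():
        try: f=fit(P,None,RR[k],np.array(c),h);print(n,k,{a:(b.tolist() if hasattr(b,'tolist') else b) for a,b in f.items()})
        except Exception as e: print(n,k,e)
    return im
E
python3 - <<'E' 2>/dev/null
from meas import *
go(.4858,.1088,.041,75)
im=look('wrist',dict(one=(.469,.047)));cv2.imwrite('pics/w1.png',im[...,::-1])
look('scene',dict(one=(.469,.047)));look('side',dict(one=(.469,.047)))
E
```

```text
t 1.025 at [0.4802 0.1103 0.1192] psi 75.2 tilt 0.63 turn [-0.011  0.003  0.003] shift [ 0.   5.8 78.2] w 0.7003111204372511 ff 0.0 F [-0.4 -0.4 -0.3]
wrist one {'c': [0.4703, 0.0472], 'n': 996, 'hm': [0.4922, 0.1293], 'nh': 718, 'ax': 75.9, 'cm': 75.1, 'far': 0.104, 'zh': 0.0522, 'off': -0.0013}
scene one {'c': [0.4708, 0.0475], 'n': 250, 'hm': [0.4926, 0.1279], 'nh': 40, 'ax': 70.0, 'cm': 74.8, 'far': 0.1019, 'zh': 0.053, 'off': 0.007}
side one {'c': [0.4675, 0.0466], 'n': 191, 'hm': [0.4897, 0.131], 'nh': 22, 'ax': 80.8, 'cm': 75.3, 'far': 0.1015, 'zh': 0.0523, 'off': -0.0084}
```

View pics/w1.png

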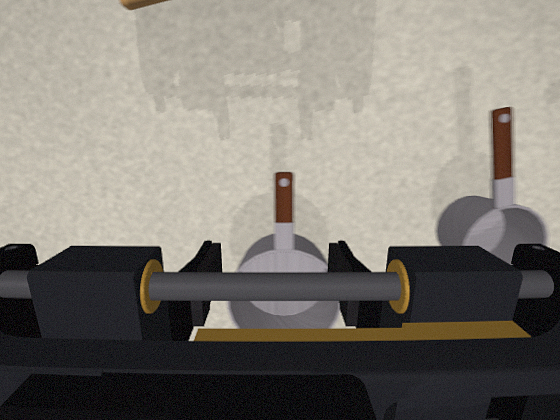

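The wrist view shows the cup_one handle at (284,200), midway between the jaws, with cup_half at right (490,220). The measurement agrees with the scene camera, so I descend.

Request:
{"method": "drive_tool", "body": {
  "moves": [
    [[0,6,10],[0,0,0],0.3],
    [[0,0,26],[0,0,0],0.3],
    [[0,0,26],[0,0,0],0.3],
    [[0,0,16],[0,0,0],0.3],
    [[0,0,0],[0,0,0],0.3],
    [[0,0,0],[0,0,0],0.3]
  ]
}}

```text
t: 1.92
eef_pos: [0.493, 0.1069, 0.044]
orientation: [2.492, 1.911, 0.002]
wrist_force: [0.0, -1.0, 0.1]
grip_width: 0.704
finger_force: 0.0
```

```bash
python3 - <<'E' 2>/dev/null
from meas import *
go(.4866,.109,.041,75)
E
```

```text
t 1.925 at [0.493  0.1069 0.044 ] psi 75.0 tilt 0.08 turn [ 0.001 -0.    -0.001] shift [ 0.4 -6.7  3. ] w 0.7037675009021229 ff 0.0 F [ 0.  -1.   0.1]
```

Request:
{"method": "drive_tool", "body": {
  "moves": [
    [[0,-6.5,3],[0,0,0],0.3],
    [[0,0,0],[0,0,0],0.3],
    [[0,0,0],[0,0,0],1],
    [[0,0,0],[0,0,0],1],
    [[0,0,0],[0,0,0],1],
    [[0,0,0],[0,0,0],1],
    [[0,0,0],[0,0,0],1]
  ]
}}

```text
t: 2.8
eef_pos: [0.4859, 0.1087, 0.0405]
orientation: [-2.493, -1.912, 0.0]
wrist_force: [-0.3, 0.5, -0.6]
grip_width: 0.215
finger_force: 0.0
```

Request:
{"method": "drive_tool", "body": {
  "moves": [
    [[0,0,-10],[0,0,0],1],
    [[0,0,-20],[0,0,0],1],
    [[0,0,-30],[0,0,0],1],
    [[0,0,-30],[0,0,0],1],
    [[0,0,0],[0,0,0],1],
    [[0,0,0],[0,0,0],1]
  ]
}}

```text
t: 3.55
eef_pos: [0.4852, 0.1088, 0.1302]
orientation: [-2.492, -1.912, 0.001]
wrist_force: [0.2, 0.3, -2.3]
grip_width: 0.154
finger_force: 40.0
```

```bash
python3 - <<'E' 2>/dev/null
from meas import *
go(.498,-.366,.15,3)
im,d,X,ray,t=cloud('wrist');cv2.imwrite('pics/w2.png',im[...,::-1])
im,d,X,ray,t=cloud('scene');cv2.imwrite('pics/s2.png',im[50:250,150:400,::-1])
E
```

```text
t 3.55 at [0.4852 0.1088 0.1302] psi 75.0 tilt 0.06 turn [-1.000e-03  1.000e-03  1.256e+00] shift [-12.1 474.8 -19.8] w 0.15392583689221853 ff 39.98060882091522 F [ 0.2  0.3 -2.3]
```

View pics/s2.png

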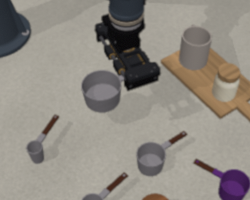

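Cup_one is held, level, at (100,90) in the crop.

Request:
{"method": "drive_tool", "body": {
  "moves": [
    [[0,0,-10],[0,0,0.1],1],
    [[0,0,-10],[0,0,0.18],1],
    [[0,0,0],[0,0,0.18],1],
    [[0,0,0],[0,0,0.18],1],
    [[0,0,0],[0,0,0.18],1],
    [[0,0,0],[0,0,0.18],1],
    [[0,0,0],[0,0,0.156],1],
    [[0,0,0],[0,0,0.1],1]
  ]
}}

```text
t: 4.65
eef_pos: [0.4851, 0.1087, 0.1492]
orientation: [3.141, 0.077, -0.004]
wrist_force: [0.3, 0.1, -1.9]
grip_width: 0.152
finger_force: 40.0
```

Request:
{"method": "drive_tool", "body": {
  "moves": [
    [[0,30,0],[0,0,0],1],
    [[-2,55,0],[0,0,0],1],
    [[-2,60,0],[0,0,0],1],
    [[-2,60,0],[0,0,0],1],
    [[-2,60,0],[0,0,0],1],
    [[-2,60,0],[0,0,0],1],
    [[-2,60,0],[0,0,0],1],
    [[0,50,0],[0,0,0],1]
  ]
}}

```text
t: 5.65
eef_pos: [0.496, -0.3284, 0.1489]
orientation: [-3.139, -0.081, 0.002]
wrist_force: [1.5, 0.6, -0.8]
grip_width: 0.152
finger_force: 40.0
```

Request:
{"method": "drive_tool", "body": {
  "moves": [
    [[0,30,0],[0,0,0],1],
    [[0,10,0],[0,0,0],1],
    [[0,0,0],[0,0,0],1],
    [[0,0,0],[0,0,0],1]
  ]
}}

```text
t: 6.15
eef_pos: [0.4986, -0.3641, 0.1499]
orientation: [-3.138, -0.085, 0.002]
wrist_force: [-0.3, 1.3, -2.5]
grip_width: 0.152
finger_force: 40.0
```

```bash
sed -i 's/def look(n,guess,names=None):/def look(n,guess,dz=0):/; s/P=X\[ok\];h=hsv\[ok\].astype(int)$/P=X[ok]-[0,0,dz];h=hsv[ok].astype(int)/' meas.py
cat >> meas.py <<'E'
def level(n,c,R,z0):
    im,d,X,ray,t=cloud(n);P=X.reshape(-1,3);r=np.linalg.norm(P[:,:2]-c,axis=1)
    P=P[(abs(r-R+.00125)<.003)&(abs(P[:,2]-z0)<.008)];A=np.c_[P[:,:2]-c,np.ones(len(P))]
    s=np.linalg.lstsq(A,P[:,2],rcond=None)[0];print(n,'tilt x,y',s[:2].round(3),'rim z',s[2].round(4),len(P))
E
python3 - <<'E' 2>/dev/null
from meas import *
go(.498,-.366,.15,3)
s=ctrl.observe();p=s['eef_pos'];dz=p[2]-.041;c=(p[0]-.064,p[1]-.003)
for n in('scene','side','wrist'):
  look(n,dict(one=c),dz);level(n,np.array(c),.047,.052+dz)
  im,d,X,ray,t=cloud(n)
  # tray now
  hsv=cv2.cvtColor(im,cv2.COLOR_RGB2HSV);m=((hsv[...,1]>90)&(hsv[...,0]<20)&(X[...,2]<.03)&(abs(X[...,0]-.49)<.16)&(abs(X[...,1]+.366)<.1))
  W=plane(ray,t,.012)[m][:,:2];r=cv2.minAreaRect((W*1000).astype(np.float32));print('tray',r)
  if n!='wrist':cv2.imwrite(f'pics/{n}3.png',im[...,::-1])
E
```

```text
t 6.15 at [ 0.4986 -0.3641  0.1499] psi 3.1 tilt 0.16 turn [-0.002  0.001  0.002] shift [-0.7  1.9 -0.1] w 0.151724034720026 ff 39.98068034648895 F [-0.3  1.3 -2.5]
scene one {'c': [0.447, -0.369], 'n': 35, 'hm': [0.5223, -0.3619], 'nh': 122, 'ax': 4.4, 'cm': 5.3, 'far': 0.0947, 'zh': 0.0497, 'off': 0.0013}
scene tilt x,y [ 0.151 -0.721] rim z 0.1248 11
tray ((493.25006103515625, -364.98956298828125), (241.99803161621094, 127.94400024414062), 3.0301473140716553)
side one {'c': [0.4341, -0.3682], 'n': 229, 'hm': [0.5067, -0.3582], 'nh': 2, 'ax': 34.1, 'cm': 7.9, 'far': 0.068, 'zh': 0.0498, 'off': -0.0324}
side tilt x,y [ 0.011 -0.006] rim z 0.1563 220
tray ((488.7078857421875, -365.8497314453125), (247.19384765625, 132.86563110351562), 3.1036975383758545)
wrist one {'c': [0.4367, -0.3695], 'n': 150, 'hm': [0.5227, -0.3648], 'nh': 1900, 'ax': 3.8, 'cm': 3.1, 'far': 0.1045, 'zh': 0.0499, 'off': -0.001}
wrist tilt x,y [0.253 0.007] rim z 0.1464 117
tray ((525.0950927734375, -364.187744140625), (171.6390380859375, 130.5538330078125), 3.0531928539276123)
```

Request:
{"method": "drive_tool", "body": {
  "moves": [
    [[0,0,20],[0,0,0],1],
    [[0,0,30],[0,0,0],1],
    [[0,0,25],[0,0,0],1],
    [[0,0,14],[0,0,0],1],
    [[0,0,5],[0,0,0],1],
    [[0,0,0],[0,0,0],1],
    [[0,0,0],[0,0,0],1]
  ]
}}

```text
t: 7.48
eef_pos: [0.4996, -0.3668, 0.0575]
orientation: [3.139, 0.083, 0.002]
wrist_force: [-0.2, 0.3, -3.0]
grip_width: 0.154
finger_force: 40.0
```

Request:
{"method": "drive_tool", "body": {
  "moves": [
    [[0,0,2],[0,0,0],1],
    [[0,0,2],[0,0,0],1],
    [[0,0,0],[0,0,0],1],
    [[0,0,0],[0,0,0],1]
  ]
}}

```text
t: 7.98
eef_pos: [0.499, -0.3662, 0.0526]
orientation: [-3.14, -0.083, -0.0]
wrist_force: [0.7, 0.5, -2.2]
grip_width: 0.152
finger_force: 40.0
```

```bash
python3 - <<'E' 2>/dev/null
from meas import *
go(.498,-.366,.05,3)
for n in('side','wrist'): look(n,dict(one=(.435,-.369)),.006)
level('side',np.array((.4345,-.3685)),.047,.058)
E
```

```text
t 7.975 at [ 0.499  -0.3662  0.0526] psi 3.0 tilt 0.0 turn [-0. -0.  0.] shift [-1.  -0.2  2.6] w 0.15184211948173246 ff 39.98057305812836 F [ 0.7  0.5 -2.2]
side one {'c': [0.4339, -0.3696], 'n': 319, 'hm': [0.5008, -0.3566], 'nh': 3, 'ax': -16.0, 'cm': 11.0, 'far': 0.0697, 'zh': 0.0535, 'off': 0.031}
wrist one {'c': [0.4364, -0.37], 'n': 149, 'hm': [0.5225, -0.3655], 'nh': 1900, 'ax': 3.9, 'cm': 2.9, 'far': 0.1047, 'zh': 0.0546, 'off': -0.0014}
side tilt x,y [ 0.004 -0.003] rim z 0.0563 304
```

Request:
{"method": "drive_tool", "body": {
  "moves": [
    [[0,0,1],[0,0,0],1],
    [[0,0,0],[0,0,0],1],
    [[0,0,0],[0,0,0],1]
  ]
}}

```text
t: 8.5
eef_pos: [0.499, -0.3662, 0.0516]
orientation: [3.14, 0.083, -0.0]
wrist_force: [1.1, -0.2, -1.0]
grip_width: 0.154
finger_force: 40.0
```

Request:
{"method": "drive_tool", "body": {
  "moves": [
    [[0,0,1],[0,0,0],1],
    [[0,0,0],[0,0,0],1],
    [[0,0,0],[0,0,0],1]
  ]
}}

```text
t: 8.88
eef_pos: [0.4991, -0.3663, 0.0507]
orientation: [3.14, 0.083, 0.0]
wrist_force: [0.9, 0.2, 0.4]
grip_width: 0.151
finger_force: 40.0
```

Request:
{"method": "drive_tool", "body": {
  "moves": [
    [[0,0,1],[0,0,0],1],
    [[0,0,0],[0,0,0],1],
    [[0,0,0],[0,0,0],1]
  ]
}}

```text
t: 9.25
eef_pos: [0.4994, -0.3664, 0.0502]
orientation: [3.14, 0.083, 0.001]
wrist_force: [1.0, 0.6, 5.9]
grip_width: 0.153
finger_force: 40.0
```

Contact. I release and rise.

Request:
{"method": "drive_tool", "body": {
  "moves": [
    [[0,0,0],[0,0,0],0.7],
    [[0,0,0],[0,0,0],0.6],
    [[0,0,0],[0,0,0],0.5],
    [[0,0,0],[0,0,0],0.5],
    [[0,0,0],[0,0,0],0.5],
    [[0,0,-20],[0,0,0],0.5],
    [[0,0,-50],[0,0,0],0.5],
    [[0,0,-30],[0,0,0],0.5]
  ]
}}

```text
t: 10.25
eef_pos: [0.4999, -0.3671, 0.1532]
orientation: [3.137, 0.083, 0.005]
wrist_force: [0.9, 0.7, 0.1]
grip_width: 0.503
finger_force: 0.0
```

```bash
python3 - <<'E' 2>/dev/null
from meas import *
for n in('scene','side','wrist'):
  look(n,dict(one=(.435,-.369)),.006);level(n,np.array((.435,-.3695)),.047,.058)
im,d,X,ray,t=cloud('scene');cv2.imwrite('pics/s4.png',cv2.resize(im[180:340,50:280,::-1],None,fx=2,fy=2))
go(.459,.0,.14,86)
look('scene',dict(half=(.6465,.0496),quarter=(.6624,-.1315),eighth=(.4585,-.1469)))
E
```

```text
scene one {'c': [0.4366, -0.3699], 'n': 181, 'hm': [0.5239, -0.365], 'nh': 92, 'ax': 2.2, 'cm': 3.2, 'far': 0.1049, 'zh': 0.0523, 'off': 0.0016}
scene tilt x,y [-0.009  0.006] rim z 0.0568 160
side one {'c': [0.4343, -0.3696], 'n': 288, 'hm': [0.5196, -0.3657], 'nh': 61, 'ax': 6.7, 'cm': 2.6, 'far': 0.1048, 'zh': 0.052, 'off': -0.0061}
side tilt x,y [-0.003  0.005] rim z 0.0556 287
wrist one {'c': [0.4377, -0.3705], 'n': 1152, 'hm': [0.522, -0.3657], 'nh': 713, 'ax': 3.3, 'cm': 3.3, 'far': 0.1032, 'zh': 0.0522, 'off': -0.0}
wrist tilt x,y [0.012 0.019] rim z 0.0564 893
t 10.6 at [ 0.4983 -0.3655  0.1485] psi 3.0 tilt 0.15 turn [-0.003 -0.    -1.448] shift [361.9 -64.7   8.5] w 0.4972315075623686 ff 0.0 F [-0.2  0.9 -0.8]
scene half {'c': [0.6482, 0.0498], 'n': 183, 'hm': [0.6529, 0.1263], 'nh': 61, 'ax': 86.7, 'cm': 86.5, 'far': 0.1002, 'zh': 0.0527, 'off': -0.0003}
scene quarter {'c': [0.6642, -0.1315], 'n': 159, 'hm': [0.6561, -0.0601], 'nh': 96, 'ax': 95.0, 'cm': 96.5, 'far': 0.1016, 'zh': 0.0526, 'off': 0.0018}
scene eighth {'c': [0.4595, -0.1469], 'n': 111, 'hm': [0.4313, -0.0831], 'nh': 82, 'ax': 114.3, 'cm': 113.9, 'far': 0.1, 'zh': 0.0533, 'off': -0.0005}
```

View pics/s4.png

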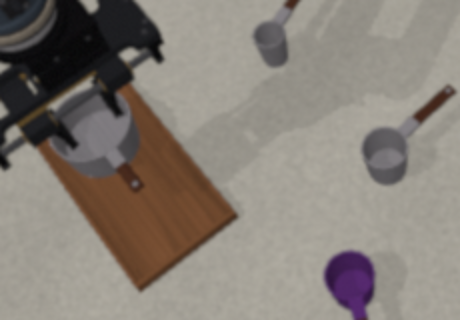

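Cup_one stands in the tray at crop (95,130), handle along it to (135,180), towards the middle. Next is cup_half.

Request:
{"method": "drive_tool", "body": {
  "moves": [
    [[0,0,0],[0,0,-0.15],0.5],
    [[0,0,0],[0,0,-0.188],0.5],
    [[0,0,0],[0,0,-0.188],0.5],
    [[0,0,0],[0,0,-0.187],0.5],
    [[0,0,0],[0,0,-0.187],0.5],
    [[0,0,0],[0,0,-0.187],0.5],
    [[0,0,0],[0,0,-0.187],0.5],
    [[0,0,0],[0,0,-0.187],0.5]
  ]
}}

```text
t: 11.65
eef_pos: [0.4985, -0.3657, 0.1482]
orientation: [-2.276, -2.161, 0.0]
wrist_force: [-0.0, -0.2, -0.3]
grip_width: 0.499
finger_force: 0.0
```

```bash
python3 - <<'E' 2>/dev/null
from meas import *
go(.6521,.1296,.12,86.7)
E
```

```text
t 11.65 at [ 0.4985 -0.3657  0.1482] psi 87.0 tilt 0.15 turn [-0.002 -0.002  0.006] shift [503.3 124.9  28.2] w 0.49900908843269226 ff 0.0 F [-0.  -0.2 -0.3]
```

Request:
{"method": "drive_tool", "body": {
  "moves": [
    [[40,10,0],[0,0,0],0.5],
    [[58,15,0],[0,0,0],0.5],
    [[58,15,0],[0,0,0],0.5],
    [[58,15,0],[0,0,0],0.5],
    [[58,15,0],[0,0,0],0.5],
    [[58,15,0],[0,0,0],0.5],
    [[58,15,0],[0,0,0],0.5],
    [[58,13,0],[0,0,0],0.5]
  ]
}}

```text
t: 12.65
eef_pos: [0.6376, 0.0744, 0.1483]
orientation: [-2.284, -2.155, 0.002]
wrist_force: [-0.2, -0.6, 0.9]
grip_width: 0.501
finger_force: 0.0
```

Request:
{"method": "drive_tool", "body": {
  "moves": [
    [[40,8,10],[0,0,0],0.5],
    [[17,4,18],[0,0,0],0.5],
    [[0,0,0],[0,0,0],0.5],
    [[0,0,0],[0,0,0],0.5],
    [[0,0,0],[0,0,0],0.5]
  ]
}}

```text
t: 13.28
eef_pos: [0.6532, 0.1269, 0.122]
orientation: [2.287, 2.153, 0.0]
wrist_force: [-0.6, -0.7, -0.7]
grip_width: 0.499
finger_force: 0.0
```

```bash
python3 - <<'E' 2>/dev/null
from meas import *
look('wrist',dict(half=(.6475,.0497)))
go(.6521,.1296,.055,86.7)
E
```

```text
wrist half {'c': [0.6484, 0.0593], 'n': 544, 'hm': [0.6517, 0.1288], 'nh': 1075, 'ax': 87.1, 'cm': 87.3, 'far': 0.0944, 'zh': 0.0522, 'off': 0.0001}
t 13.325 at [0.6532 0.1271 0.1221] psi 86.6 tilt 0.04 turn [ 0.001  0.    -0.002] shift [ 2.5 -1.3 67.1] w 0.4973280762281267 ff 0.0 F [-1.4 -0.4  0.1]
```

Request:
{"method": "drive_tool", "body": {
  "moves": [
    [[2,-1.5,17],[0,0,0],0.5],
    [[0,0,25],[0,0,0],0.5],
    [[0,0,20],[0,0,0],0.5],
    [[0,0,5],[0,0,0],0.5],
    [[0,0,0],[0,0,0],0.5],
    [[0,0,0],[0,0,0],0.5]
  ]
}}

```text
t: 14.08
eef_pos: [0.6523, 0.1309, 0.0553]
orientation: [2.284, 2.155, 0.002]
wrist_force: [-0.5, 0.5, 0.7]
grip_width: 0.497
finger_force: 0.0
```

```bash
python3 - <<'E' 2>/dev/null
from meas import *
go(.6519,.1294,.055,86.7)
E
```

```text
t 14.075 at [0.6523 0.1309 0.0553] psi 86.7 tilt 0.1 turn [ 0.002 -0.    -0.   ] shift [-1.5 -0.3  0.3] w 0.49744474057628424 ff 0.0 F [-0.5  0.5  0.7]
```

Request:
{"method": "drive_tool", "body": {
  "moves": [
    [[-1,0,0],[0,0,0],1],
    [[0,0,0],[0,0,0],1],
    [[0,0,0],[0,0,0],1],
    [[0,0,0],[0,0,0],1],
    [[0,0,0],[0,0,0],1],
    [[0,0,0],[0,0,0],1],
    [[0,0,0],[0,0,0],1]
  ]
}}

```text
t: 14.95
eef_pos: [0.6516, 0.1298, 0.0546]
orientation: [2.285, 2.156, 0.0]
wrist_force: [0.5, -0.4, 0.4]
grip_width: 0.151
finger_force: 40.0
```

Request:
{"method": "drive_tool", "body": {
  "moves": [
    [[0,0,-10],[0,0,0],1],
    [[0,0,-20],[0,0,0],1],
    [[0,0,-30],[0,0,0],1],
    [[0,0,-35],[0,0,0],1],
    [[0,0,0],[0,0,0],1],
    [[0,0,0],[0,0,0],1]
  ]
}}

```text
t: 15.7
eef_pos: [0.651, 0.1298, 0.1498]
orientation: [-2.285, -2.156, 0.0]
wrist_force: [-0.3, 0.7, -0.3]
grip_width: 0.155
finger_force: 40.0
```

```bash
python3 - <<'E' 2>/dev/null
from meas import *
s=ctrl.observe();p=s['eef_pos'];dz=p[2]-.055;print(dz)
for n in('scene','side','wrist'):look(n,dict(half=(.6475,.0497)),dz)
level('scene',np.array((.648,.05)),.0345,.051+dz);level('side',np.array((.6455,.05)),.0345,.051+dz)
go(.6519,.1294,.15,3)
E
```

```text
0.09481644196960631
scene half {'c': [0.6479, 0.0498], 'n': 226, 'hm': [0.6504, 0.1192], 'nh': 52, 'ax': 109.6, 'cm': 87.9, 'far': 0.078, 'zh': 0.053, 'off': -0.0256}
side half {'c': [0.6439, 0.0494], 'n': 123, 'hm': [0.6477, 0.1154], 'nh': 16, 'ax': 79.4, 'cm': 86.8, 'far': 0.0745, 'zh': 0.0526, 'off': 0.0085}
wrist half {'c': [0.6731, 0.0744], 'n': 502, 'hm': [0.6513, 0.1368], 'nh': 1286, 'ax': 87.1, 'cm': 109.2, 'far': 0.0782, 'zh': 0.0512, 'off': 0.0249}
scene tilt x,y [-0.005  0.012] rim z 0.1435 212
side tilt x,y [0.008 0.038] rim z 0.1427 109
t 15.95 at [0.6508 0.1297 0.1483] psi 86.7 tilt 0.14 turn [-0.002  0.002  1.46 ] shift [ 1.1  0.4 -1.7] w 0.15109895753419236 ff 39.99940752983093 F [-0.5 -0.4 -1.5]
```

Request:
{"method": "drive_tool", "body": {
  "moves": [
    [[0,0,0],[0,0,0.15],1],
    [[0,0,0],[0,0,0.187],1],
    [[0,0,0],[0,0,0.187],1],
    [[0,0,0],[0,0,0.187],1],
    [[0,0,0],[0,0,0.187],1],
    [[0,0,0],[0,0,0.187],1],
    [[0,0,0],[0,0,0.187],1],
    [[0,0,0],[0,0,0.187],1]
  ]
}}

```text
t: 16.95
eef_pos: [0.6512, 0.1297, 0.1487]
orientation: [3.141, 0.075, -0.002]
wrist_force: [0.7, 0.7, -0.5]
grip_width: 0.148
finger_force: 40.0
```

```bash
python3 - <<'E' 2>/dev/null
from meas import *
go(.5162,-.3655,.14,3.2)
E
```

```text
t 16.95 at [0.6512 0.1297 0.1487] psi 2.7 tilt 0.08 turn [ 0.     0.001 -0.008] shift [-162.4  486.9    8.7] w 0.14803937473591133 ff 39.992676973342896 F [ 0.7  0.7 -0.5]
```

Request:
{"method": "drive_tool", "body": {
  "moves": [
    [[-12,36,0],[0,0,-0.008],1],
    [[-18,56,0],[0,0,0],1],
    [[-20,58,0],[0,0,0],1],
    [[-20,58,0],[0,0,0],1],
    [[-20,58,0],[0,0,0],1],
    [[-20,58,0],[0,0,0],1],
    [[-20,58,0],[0,0,0],1],
    [[-16,50,0],[0,0,0],1]
  ]
}}

```text
t: 17.95
eef_pos: [0.5312, -0.3126, 0.149]
orientation: [-3.14, -0.095, 0.001]
wrist_force: [0.7, -0.7, -1.7]
grip_width: 0.155
finger_force: 40.0
```

Request:
{"method": "drive_tool", "body": {
  "moves": [
    [[-12,38,0],[0,0,0],1],
    [[-5,17,0],[0,0,0],1],
    [[0,0,0],[0,0,0],1],
    [[0,0,0],[0,0,0],1],
    [[0,0,0],[0,0,0],1]
  ]
}}

```text
t: 18.58
eef_pos: [0.519, -0.3643, 0.1495]
orientation: [-3.139, -0.1, 0.001]
wrist_force: [0.2, -0.1, 0.2]
grip_width: 0.151
finger_force: 40.0
```

```bash
python3 - <<'E' 2>/dev/null
from meas import *
go(.5162,-.3655,.14,3.2)
s=ctrl.observe();p=s['eef_pos'];dz=p[2]-.055
for n in('scene','side','wrist'):look(n,dict(half=(p[0]-.08,p[1]-.004)),dz)
level('side',np.array((p[0]-.0815,p[1]-.004)),.0345,.051+dz)
look('scene',dict(one=(.436,-.370)),.006);look('side',dict(one=(.436,-.370)),.006)
E
```

```text
t 18.575 at [ 0.519  -0.3643  0.1495] psi 3.7 tilt 0.06 turn [-0.001  0.     0.008] shift [-2.9  1.   9.5] w 0.15134870162250624 ff 39.99936640262604 F [ 0.2 -0.1  0.2]
scene half {'c': [0.4501, -0.3604], 'n': 27, 'hm': [0.5203, -0.3636], 'nh': 122, 'ax': 3.2, 'cm': -2.6, 'far': 0.0944, 'zh': 0.0535, 'off': -0.0072}
side half {'c': [0.4373, -0.3694], 'n': 232, 'hm': [0.5108, -0.3629], 'nh': 49, 'ax': 14.4, 'cm': 5.0, 'far': 0.0911, 'zh': 0.0524, 'off': -0.012}
wrist half {'c': [0.4647, -0.3439], 'n': 509, 'hm': [0.5274, -0.365], 'nh': 1310, 'ax': 3.5, 'cm': -18.6, 'far': 0.0781, 'zh': 0.0526, 'off': -0.0249}
side tilt x,y [0.011 0.001] rim z 0.1434 238
scene one {'c': [0.4363, -0.3702], 'n': 103, 'hm': [0.524, -0.365], 'nh': 92, 'ax': 2.1, 'cm': 3.4, 'far': 0.1055, 'zh': 0.0525, 'off': 0.002}
side one {'c': [0.4344, -0.3694], 'n': 190, 'hm': [0.522, -0.3671], 'nh': 44, 'ax': 13.4, 'cm': 1.5, 'far': 0.1036, 'zh': 0.0521, 'off': -0.018}
```

Request:
{"method": "drive_tool", "body": {
  "moves": [
    [[-3,0.5,15],[0,0,0],1],
    [[0,0,25],[0,0,0],1],
    [[0,0,20],[0,0,0],1],
    [[0,0,10],[0,0,0],1],
    [[0,0,5],[0,0,0],1],
    [[0,0,0],[0,0,0],1],
    [[0,0,0],[0,0,0],1]
  ]
}}

```text
t: 19.75
eef_pos: [0.516, -0.3674, 0.0753]
orientation: [3.139, 0.097, 0.002]
wrist_force: [-1.1, -0.7, -0.8]
grip_width: 0.154
finger_force: 40.0
```

Request:
{"method": "drive_tool", "body": {
  "moves": [
    [[0,0,1.5],[0,0,0],1],
    [[0,0,0],[0,0,0],1],
    [[0,0,0],[0,0,0],1]
  ]
}}

```text
t: 20.12
eef_pos: [0.5157, -0.367, 0.0732]
orientation: [3.14, 0.097, 0.0]
wrist_force: [0.5, -0.0, -0.3]
grip_width: 0.152
finger_force: 40.0
```

Request:
{"method": "drive_tool", "body": {
  "moves": [
    [[0,0,1],[0,0,0],1],
    [[0,0,0],[0,0,0],1],
    [[0,0,0],[0,0,0],1]
  ]
}}

```text
t: 20.5
eef_pos: [0.5156, -0.3669, 0.072]
orientation: [-3.14, -0.097, 0.0]
wrist_force: [0.4, 0.3, 0.3]
grip_width: 0.152
finger_force: 40.0
```

```bash
python3 - <<'E' 2>/dev/null
from meas import *
go(.5162,-.3655,.0706,3.2)
look('side',dict(half=(.4345,-.3694)),.016);look('scene',dict(half=(.4365,-.3694)),.016)
E
```

```text
t 20.5 at [ 0.5156 -0.3669  0.072 ] psi 3.5 tilt 0.01 turn [-0.     0.     0.006] shift [ 0.7 -1.4  1.4] w 0.15224098588844112 ff 39.999369978904724 F [0.4 0.3 0.3]
side half {'c': [0.4341, -0.3715], 'n': 235, 'hm': [0.5076, -0.3667], 'nh': 64, 'ax': -1.2, 'cm': 3.7, 'far': 0.0945, 'zh': 0.0535, 'off': 0.0064}
scene half {'c': [0.4556, -0.3538], 'n': 26, 'hm': [0.5221, -0.3661], 'nh': 117, 'ax': 2.4, 'cm': -10.4, 'far': 0.0855, 'zh': 0.0538, 'off': -0.015}
```

Request:
{"method": "drive_tool", "body": {
  "moves": [
    [[0,0,1],[0,0,0],1],
    [[0,0,0],[0,0,0],1],
    [[0,0,0],[0,0,0],1]
  ]
}}

```text
t: 20.98
eef_pos: [0.5156, -0.367, 0.0711]
orientation: [3.14, 0.097, -0.0]
wrist_force: [0.5, -0.3, -1.0]
grip_width: 0.149
finger_force: 40.0
```

Request:
{"method": "drive_tool", "body": {
  "moves": [
    [[0,0,0.7],[0,0,0],1],
    [[0,0,0],[0,0,0],1],
    [[0,0,0],[0,0,0],1]
  ]
}}

```text
t: 21.35
eef_pos: [0.5158, -0.3671, 0.0706]
orientation: [3.14, 0.097, 0.001]
wrist_force: [0.9, 0.2, 1.5]
grip_width: 0.151
finger_force: 40.0
```

Contact at the expected height. I release with a small opening and rise.

Request:
{"method": "drive_tool", "body": {
  "moves": [
    [[0,0,0.3],[0,0,0],1],
    [[0,0,0],[0,0,0],0.7],
    [[0,0,0],[0,0,0],0.6],
    [[0,0,0],[0,0,0],0.5],
    [[0,0,0],[0,0,0],0.5],
    [[0,0,-20],[0,0,0],0.5],
    [[0,0,-40],[0,0,0],0.5],
    [[0,0,-30],[0,0,0],0.5]
  ]
}}

```text
t: 22.35
eef_pos: [0.5158, -0.3672, 0.1614]
orientation: [3.139, 0.097, 0.001]
wrist_force: [-0.1, 0.2, -0.0]
grip_width: 0.503
finger_force: 0.0
```

Request:
{"method": "drive_tool", "body": {
  "moves": [
    [[20,0,0],[0,0,-0.15],0.5],
    [[0,0,0],[0,0,-0.188],0.5],
    [[0,0,0],[0,0,-0.188],0.5],
    [[0,0,0],[0,0,-0.188],0.5],
    [[0,0,0],[0,0,-0.188],0.5],
    [[0,0,0],[0,0,-0.188],0.5],
    [[0,0,0],[0,0,-0.188],0.5],
    [[0,0,0],[0,0,-0.188],0.5]
  ]
}}

```text
t: 23.35
eef_pos: [0.5354, -0.3656, 0.1599]
orientation: [-2.265, -2.176, 0.0]
wrist_force: [-1.0, -0.2, -0.2]
grip_width: 0.501
finger_force: 0.0
```

```bash
python3 - <<'E' 2>/dev/null
from meas import *
for n in('scene','side'):look(n,dict(one=(.436,-.370)),.006);look(n,dict(half=(.4355,-.370)),.016);look(n,dict(quarter=(.6624,-.1315)))
level('side',np.array((.434,-.371)),.0345,.067);level('scene',np.array((.436,-.371)),.0345,.067)
im,d,X,ray,t=cloud('side');cv2.imwrite('pics/s5.png',cv2.resize(im[200:360,200:430,::-1],None,fx=2.5,fy=2.5))
m=(X[...,2]>.07)&(np.hypot(X[...,0]-.75,X[...,1]+.035)<.06);Q=X[m];print('canister',cv2.minEnclosingCircle((Q[:,:2]*1000).astype(np.float32)))
go(.654,-.052,.12,96.5)
E
```

```text
scene one {'c': [0.4496, -0.3654], 'n': 19, 'hm': [0.5381, -0.3633], 'nh': 22, 'ax': -63.6, 'cm': 1.4, 'far': 0.0452, 'zh': 0.0527, 'off': 0.0802}
scene half {'c': [0.4355, -0.37], 'n': 0, 'hm': [0.5362, -0.3656], 'nh': 32, 'ax': -85.8, 'cm': 2.5, 'far': 0.0101, 'zh': 0.0526, 'off': 0.1008}
scene quarter {'c': [0.6642, -0.1315], 'n': 156, 'hm': [0.6558, -0.0597], 'nh': 97, 'ax': 94.8, 'cm': 96.7, 'far': 0.1012, 'zh': 0.0528, 'off': 0.0023}
side one {'c': [0.4342, -0.3697], 'n': 237, 'hm': [0.5176, -0.3711], 'nh': 14, 'ax': 4.9, 'cm': -1.0, 'far': 0.1035, 'zh': 0.0507, 'off': -0.0086}
side half {'c': [0.4342, -0.3716], 'n': 220, 'hm': [0.5144, -0.3672], 'nh': 87, 'ax': 2.6, 'cm': 3.1, 'far': 0.1059, 'zh': 0.0521, 'off': 0.0007}
side quarter {'c': [0.6601, -0.1314], 'n': 110, 'hm': [0.6529, -0.0572], 'nh': 46, 'ax': 98.1, 'cm': 95.5, 'far': 0.1024, 'zh': 0.0519, 'off': -0.0033}
side tilt x,y [0.01  0.004] rim z 0.0651 233
scene tilt x,y [0. 0.] rim z 0.0 0
canister ((766.068115234375, -43.75926208496094), 40.59141540527344)
t 23.8 at [ 0.5356 -0.3657  0.16  ] psi 87.3 tilt 0.0 turn [-0.    -0.    -0.161] shift [298.3 153.2  40. ] w 0.5015765598080978 ff 0.0 F [-1.  -0.2 -1.1]
```

View pics/s5.png

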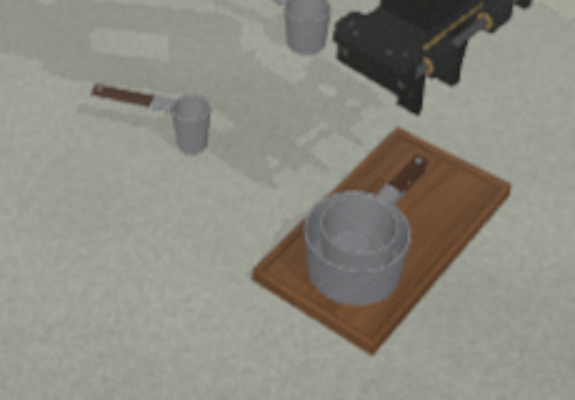

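Half sits upright inside one at crop (358,225), with both handles together towards (418,160). Next is the quarter.

Request:
{"method": "drive_tool", "body": {
  "moves": [
    [[0,0,0],[0,0,-0.16],0.5],
    [[40,20,0],[0,0,0],0.5],
    [[55,28,0],[0,0,0],0.5],
    [[55,29,0],[0,0,0],0.5],
    [[55,28,0],[0,0,0],0.5],
    [[55,28,0],[0,0,0],0.5],
    [[38,20,0],[0,0,0],0.5],
    [[0,0,20],[0,0,0],0.5]
  ]
}}

```text
t: 24.8
eef_pos: [0.6563, -0.0487, 0.1416]
orientation: [2.084, 2.345, 0.005]
wrist_force: [-0.4, -0.3, -0.3]
grip_width: 0.503
finger_force: 0.0
```

Request:
{"method": "drive_tool", "body": {
  "moves": [
    [[0,0,20],[0,0,0],0.5],
    [[0,0,0],[0,0,0],0.5],
    [[0,0,0],[0,0,0],0.5],
    [[0,0,0],[0,0,0],0.5]
  ]
}}

```text
t: 25.3
eef_pos: [0.6546, -0.0527, 0.1212]
orientation: [2.091, 2.342, 0.002]
wrist_force: [0.0, -1.1, -0.9]
grip_width: 0.501
finger_force: 0.0
```

```bash
python3 - <<'E' 2>/dev/null
from meas import *
look('wrist',dict(quarter=(.6625,-.1315)))
go(.6534,-.052,.055,96.5)
E
```

```text
wrist quarter {'c': [0.6633, -0.1302], 'n': 282, 'hm': [0.6545, -0.0564], 'nh': 1212, 'ax': 97.1, 'cm': 96.8, 'far': 0.1028, 'zh': 0.0523, 'off': -0.0003}
t 25.35 at [ 0.6545 -0.0527  0.1211] psi 96.5 tilt 0.11 turn [ 0.002  0.001 -0.   ] shift [ 0.8 -1.  66.1] w 0.5051847819085158 ff 0.0 F [-0.   0.1  0.2]
```

Request:
{"method": "drive_tool", "body": {
  "moves": [
    [[0.5,-0.5,16],[0,0,0],0.5],
    [[0,0,25],[0,0,0],0.5],
    [[0,0,20],[0,0,0],0.5],
    [[0,0,5],[0,0,0],0.5],
    [[0,0,0],[0,0,0],0.5],
    [[0,0,0],[0,0,0],0.5],
    [[0,0,0],[0,0,0],0.5]
  ]
}}

```text
t: 26.22
eef_pos: [0.6539, -0.052, 0.0549]
orientation: [2.091, 2.343, 0.001]
wrist_force: [-0.8, -0.2, -0.5]
grip_width: 0.501
finger_force: 0.0
```

Request:
{"method": "drive_tool", "body": {
  "moves": [
    [[0,0,0],[0,0,0],1],
    [[0,0,0],[0,0,0],1],
    [[0,0,0],[0,0,0],1],
    [[0,0,0],[0,0,0],1],
    [[0,0,0],[0,0,0],1],
    [[0,0,0],[0,0,0],1],
    [[0,0,0],[0,0,0],1]
  ]
}}

```text
t: 27.1
eef_pos: [0.6533, -0.0519, 0.0541]
orientation: [2.092, 2.344, 0.0]
wrist_force: [-0.7, -0.3, 0.5]
grip_width: 0.146
finger_force: 40.0
```

Request:
{"method": "drive_tool", "body": {
  "moves": [
    [[0,0,-10],[0,0,0],1],
    [[0,0,-20],[0,0,0],1],
    [[0,0,-30],[0,0,0],1],
    [[0,0,-40],[0,0,0],1],
    [[0,0,0],[0,0,0],1],
    [[0,0,0],[0,0,0],1]
  ]
}}

```text
t: 27.85
eef_pos: [0.653, -0.0518, 0.1547]
orientation: [2.092, 2.344, 0.0]
wrist_force: [-0.5, 0.3, 0.2]
grip_width: 0.149
finger_force: 40.0
```

```bash
python3 - <<'E' 2>/dev/null
from meas import *
go(.5155,-.367,.155,3.0)
s=ctrl.observe();p=s['eef_pos'];dz=p[2]-.055
for n in('scene','side'):look(n,dict(quarter=(.6625,-.1315)),dz)
E
```

```text
t 27.85 at [ 0.653  -0.0518  0.1547] psi 96.5 tilt 0.02 turn [ 0.    -0.     1.632] shift [-1.538e+02  3.076e+02 -3.000e-01] w 0.14942429444726146 ff 39.99751389026642 F [-0.5  0.3  0.2]
scene quarter {'c': [0.6636, -0.1314], 'n': 205, 'hm': [0.6568, -0.0707], 'nh': 64, 'ax': 99.2, 'cm': 96.4, 'far': 0.0732, 'zh': 0.0537, 'off': -0.003}
side quarter {'c': [0.6596, -0.1306], 'n': 113, 'hm': [0.6534, -0.0685], 'nh': 29, 'ax': 73.6, 'cm': 95.7, 'far': 0.0732, 'zh': 0.0524, 'off': 0.0235}
```

Request:
{"method": "drive_tool", "body": {
  "moves": [
    [[0,0,0],[0,0,0.14],1],
    [[0,0,0],[0,0,0.187],1],
    [[0,0,0],[0,0,0.187],1],
    [[0,0,0],[0,0,0.187],1],
    [[0,0,0],[0,0,0.187],1],
    [[0,0,0],[0,0,0.187],1],
    [[0,0,0],[0,0,0.187],1],
    [[0,0,0],[0,0,0.187],1]
  ]
}}

```text
t: 28.95
eef_pos: [0.6524, -0.0517, 0.1524]
orientation: [-3.12, -0.359, 0.005]
wrist_force: [-0.0, -0.5, -0.6]
grip_width: 0.152
finger_force: 40.0
```

Request:
{"method": "drive_tool", "body": {
  "moves": [
    [[0,0,0],[0,0,0.18],1],
    [[-20,40,0],[0,0,0],1],
    [[-28,56,0],[0,0,0],1],
    [[-28,56,0],[0,0,0],1],
    [[-28,56,0],[0,0,0],1],
    [[-28,56,0],[0,0,0],1],
    [[-20,40,0],[0,0,0],1],
    [[0,0,0],[0,0,0],1]
  ]
}}

```text
t: 29.95
eef_pos: [0.5166, -0.3668, 0.1527]
orientation: [-3.14, -0.079, 0.002]
wrist_force: [-0.5, 0.5, -0.2]
grip_width: 0.152
finger_force: 40.0
```

Request:
{"method": "drive_tool", "body": {
  "moves": [
    [[0,0,0],[0,0,0],1],
    [[0,0,0],[0,0,0],1],
    [[0,0,0],[0,0,0],1]
  ]
}}

```text
t: 30.32
eef_pos: [0.5191, -0.3619, 0.1539]
orientation: [-3.14, -0.09, 0.001]
wrist_force: [-0.1, 0.4, -0.1]
grip_width: 0.152
finger_force: 40.0
```

```bash
python3 - <<'E' 2>/dev/null
from meas import *
go(.5159,-.367,.074,3.0)
s=ctrl.observe();p=s['eef_pos'];dz=p[2]-.0543
for n in('scene','side'):look(n,dict(quarter=(p[0]-.0805,p[1]-.004)),dz)
level('side',np.array((p[0]-.0815,p[1]-.004)),.026,.051+dz)
look('side',dict(half=(.436,-.370)),.016)
E
```

```text
t 30.325 at [ 0.5191 -0.3619  0.1539] psi 3.3 tilt 0.03 turn [-0.001  0.     0.005] shift [-3.4  4.9 79.9] w 0.1519848022429716 ff 39.99759078025818 F [-0.1  0.4 -0.1]
scene quarter {'c': [0.4589, -0.3591], 'n': 27, 'hm': [0.5211, -0.3612], 'nh': 128, 'ax': 4.0, 'cm': -2.0, 'far': 0.0861, 'zh': 0.0532, 'off': -0.0065}
side quarter {'c': [0.4372, -0.3666], 'n': 172, 'hm': [0.5045, -0.3621], 'nh': 63, 'ax': 12.2, 'cm': 3.9, 'far': 0.0925, 'zh': 0.0525, 'off': -0.0098}
side tilt x,y [0.028 0.002] rim z 0.1485 184
side half {'c': [0.4342, -0.3716], 'n': 154, 'hm': [0.5146, -0.3672], 'nh': 89, 'ax': 2.9, 'cm': 3.1, 'far': 0.1071, 'zh': 0.0519, 'off': 0.0003}
```

Request:
{"method": "drive_tool", "body": {
  "moves": [
    [[-3.3,5,10],[0,0,0],1],
    [[0,0,15],[0,0,0],1],
    [[0,0,0],[0,0,0],1],
    [[0,0,0],[0,0,0],1]
  ]
}}

```text
t: 31.02
eef_pos: [0.5153, -0.3685, 0.1286]
orientation: [-3.14, -0.086, 0.001]
wrist_force: [-0.0, -0.1, -0.3]
grip_width: 0.149
finger_force: 40.0
```

```bash
python3 - <<'E' 2>/dev/null
from meas import *
go(.5159,-.367,.0801,3.0)
s=ctrl.observe();p=s['eef_pos'];dz=p[2]-.0543
look('side',dict(quarter=(p[0]-.0805,p[1]-.004)),dz)
E
```

```text
t 31.025 at [ 0.5153 -0.3685  0.1286] psi 3.2 tilt 0.04 turn [-0.001  0.     0.003] shift [ 0.6 -1.5 48.5] w 0.14921186632364805 ff 39.99751389026642 F [-0.  -0.1 -0.3]
side quarter {'c': [0.4334, -0.3729], 'n': 180, 'hm': [0.5013, -0.3688], 'nh': 80, 'ax': 14.6, 'cm': 3.5, 'far': 0.0921, 'zh': 0.0519, 'off': -0.0131}
```

Request:
{"method": "drive_tool", "body": {
  "moves": [
    [[0.7,-1.2,8],[0,0,0],1],
    [[0,0,12],[0,0,0],1],
    [[0,0,14],[0,0,0],1],
    [[0,0,9],[0,0,0],1],
    [[0,0,2],[0,0,0],1],
    [[0,0,0],[0,0,0],1],
    [[0,0,0],[0,0,0],1]
  ]
}}

```text
t: 31.95
eef_pos: [0.5164, -0.3676, 0.0845]
orientation: [3.14, 0.087, 0.001]
wrist_force: [0.4, 0.2, -0.5]
grip_width: 0.154
finger_force: 40.0
```

Request:
{"method": "drive_tool", "body": {
  "moves": [
    [[0,0,2],[0,0,0],1],
    [[0,0,0],[0,0,0],1],
    [[0,0,0],[0,0,0],1]
  ]
}}

```text
t: 32.33
eef_pos: [0.5161, -0.3673, 0.0821]
orientation: [3.14, 0.087, 0.0]
wrist_force: [0.0, -1.0, -0.2]
grip_width: 0.152
finger_force: 40.0
```

Request:
{"method": "drive_tool", "body": {
  "moves": [
    [[0,0,1],[0,0,0],1],
    [[0,0,0],[0,0,0],1],
    [[0,0,0],[0,0,0],1]
  ]
}}

```text
t: 32.7
eef_pos: [0.5161, -0.3673, 0.081]
orientation: [-3.14, -0.087, 0.0]
wrist_force: [-0.1, -0.8, 0.2]
grip_width: 0.155
finger_force: 40.0
```

Request:
{"method": "drive_tool", "body": {
  "moves": [
    [[0,0,0.7],[0,0,0],1],
    [[0,0,0],[0,0,0],1],
    [[0,0,0],[0,0,0],1]
  ]
}}

```text
t: 33.08
eef_pos: [0.5161, -0.3674, 0.0804]
orientation: [3.14, 0.087, 0.0]
wrist_force: [0.1, 0.3, -1.2]
grip_width: 0.154
finger_force: 40.0
```

Request:
{"method": "drive_tool", "body": {
  "moves": [
    [[0,0,0.6],[0,0,0],1],
    [[0,0,0],[0,0,0],1],
    [[0,0,0],[0,0,0],1]
  ]
}}

```text
t: 33.45
eef_pos: [0.5163, -0.3674, 0.0799]
orientation: [3.14, 0.087, 0.001]
wrist_force: [0.8, -0.1, 1.0]
grip_width: 0.154
finger_force: 40.0
```

Contact at the expected height of 0.080. Release.

Request:
{"method": "drive_tool", "body": {
  "moves": [
    [[0,0,0.3],[0,0,0],1],
    [[0,0,0],[0,0,0],0.7],
    [[0,0,0],[0,0,0],0.6],
    [[0,0,0],[0,0,0],0.5],
    [[0,0,0],[0,0,0],0.5],
    [[0,0,-20],[0,0,0],0.5],
    [[0,0,-35],[0,0,0],0.5],
    [[0,0,-25],[0,0,0],0.5]
  ]
}}

```text
t: 34.45
eef_pos: [0.5164, -0.3676, 0.1607]
orientation: [3.14, 0.087, 0.001]
wrist_force: [-0.2, -0.4, 0.4]
grip_width: 0.497
finger_force: 0.0
```

Request:
{"method": "drive_tool", "body": {
  "moves": [
    [[10,-40,0],[0,0,-0.15],0.5],
    [[0,0,0],[0,0,-0.188],0.5],
    [[0,0,0],[0,0,-0.188],0.5],
    [[0,0,0],[0,0,-0.188],0.5],
    [[0,0,0],[0,0,-0.188],0.5],
    [[0,0,0],[0,0,-0.188],0.5],
    [[0,0,0],[0,0,-0.188],0.5],
    [[0,0,0],[0,0,-0.188],0.5]
  ]
}}

```text
t: 35.45
eef_pos: [0.5237, -0.3268, 0.1594]
orientation: [-2.273, -2.169, 0.0]
wrist_force: [0.2, 0.8, 0.1]
grip_width: 0.5
finger_force: 0.0
```

```bash
python3 - <<'E' 2>/dev/null
from meas import *
for n in('scene','side'):look(n,dict(half=(.4355,-.370)),.016);look(n,dict(quarter=(.436,-.3715)),.026);look(n,dict(eighth=(.4585,-.1469)))
level('side',np.array((.434,-.3715)),.026,.077)
im,d,X,ray,t=cloud('side');cv2.imwrite('pics/s6.png',cv2.resize(im[200:360,200:430,::-1],None,fx=2.5,fy=2.5))
go(.4255,-.0738,.12,114.5)
E
```

```text
scene half {'c': [0.4449, -0.3659], 'n': 105, 'hm': [0.5373, -0.3657], 'nh': 20, 'ax': -26.9, 'cm': 0.2, 'far': 0.0878, 'zh': 0.0514, 'off': 0.042}
scene quarter {'c': [0.4376, -0.3706], 'n': 95, 'hm': [0.5244, -0.3678], 'nh': 69, 'ax': 11.3, 'cm': 1.9, 'far': 0.1031, 'zh': 0.0527, 'off': -0.0143}
scene eighth {'c': [0.4594, -0.1465], 'n': 110, 'hm': [0.4313, -0.0829], 'nh': 83, 'ax': 114.9, 'cm': 113.9, 'far': 0.1001, 'zh': 0.0534, 'off': -0.0012}
side half {'c': [0.4344, -0.3713], 'n': 140, 'hm': [0.5172, -0.372], 'nh': 26, 'ax': 4.0, 'cm': -0.5, 'far': 0.1046, 'zh': 0.0516, 'off': -0.0065}
side quarter {'c': [0.4344, -0.3715], 'n': 173, 'hm': [0.509, -0.3682], 'nh': 103, 'ax': 2.9, 'cm': 2.6, 'far': 0.105, 'zh': 0.0521, 'off': -0.0005}
side eighth {'c': [0.4569, -0.1468], 'n': 102, 'hm': [0.4271, -0.0835], 'nh': 80, 'ax': 116.8, 'cm': 115.2, 'far': 0.1017, 'zh': 0.052, 'off': -0.002}
side tilt x,y [0.001 0.009] rim z 0.0754 180
t 35.85 at [ 0.5239 -0.3268  0.1595] psi 86.9 tilt 0.0 turn [ 0.     0.    -0.482] shift [271.   15.4  39.5] w 0.50266995524048 ff 0.0 F [ 0.4 -0.7 -0.1]
```

View pics/s6.png

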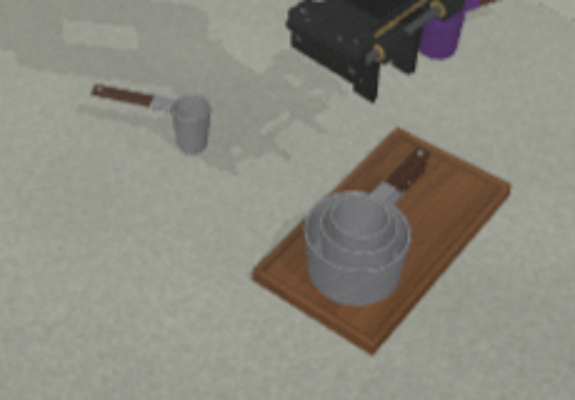

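Three cups are nested upright at crop (358,215), handles together at (415,165). The eighth is last, at (190,120).

Request:
{"method": "drive_tool", "body": {
  "moves": [
    [[0,0,0],[0,0,-0.161],0.5],
    [[0,0,0],[0,0,-0.161],0.5],
    [[0,0,0],[0,0,-0.16],0.5],
    [[45,3,0],[0,0,0],0.5],
    [[60,4,0],[0,0,0],0.5],
    [[60,4,0],[0,0,0],0.5],
    [[60,4,0],[0,0,0],0.5],
    [[45,0,15],[0,0,0],0.5]
  ]
}}

```text
t: 36.85
eef_pos: [0.4248, -0.0733, 0.1452]
orientation: [1.697, 2.641, 0.001]
wrist_force: [-0.3, 0.2, -0.9]
grip_width: 0.499
finger_force: 0.0
```

Request:
{"method": "drive_tool", "body": {
  "moves": [
    [[0,0,24],[0,0,0],0.5],
    [[0,0,0],[0,0,0],0.5],
    [[0,0,0],[0,0,0],0.5],
    [[0,0,0],[0,0,0],0.5],
    [[0,0,0],[0,0,0],0.5]
  ]
}}

```text
t: 37.48
eef_pos: [0.4258, -0.0757, 0.121]
orientation: [1.698, 2.641, 0.0]
wrist_force: [0.4, 0.7, -0.0]
grip_width: 0.496
finger_force: 0.0
```

```bash
python3 - <<'E' 2>/dev/null
from meas import *
look('wrist',dict(eighth=(.458,-.1467)))
go(.425,-.0738,.055,114.8)
E
```

```text
wrist eighth {'c': [0.4592, -0.146], 'n': 359, 'hm': [0.4282, -0.0813], 'nh': 1352, 'ax': 115.1, 'cm': 115.5, 'far': 0.103, 'zh': 0.0523, 'off': 0.0006}
t 37.525 at [ 0.4256 -0.0755  0.1209] psi 114.5 tilt 0.06 turn [ 0.001  0.001 -0.005] shift [ 1.8  0.2 65.9] w 0.4979964680807764 ff 0.0 F [-0.2 -0.4 -0.1]
```

Request:
{"method": "drive_tool", "body": {
  "moves": [
    [[1.7,0,16],[0,0,-0.007],0.5],
    [[0,0,25],[0,0,0],0.5],
    [[0,0,20],[0,0,0],0.5],
    [[0,0,5],[0,0,0],0.5],
    [[0,0,0],[0,0,0],0.5],
    [[0,0,0],[0,0,0],0.5],
    [[0,0,0],[0,0,0],0.5]
  ]
}}

```text
t: 38.4
eef_pos: [0.4249, -0.0737, 0.0551]
orientation: [1.688, 2.648, 0.0]
wrist_force: [-0.1, -0.1, 0.3]
grip_width: 0.501
finger_force: 0.0
```

Request:
{"method": "drive_tool", "body": {
  "moves": [
    [[0,0,0],[0,0,0],1],
    [[0,0,0],[0,0,0],1],
    [[0,0,0],[0,0,0],1],
    [[0,0,0],[0,0,0],1],
    [[0,0,0],[0,0,0],1],
    [[0,0,0],[0,0,0],1],
    [[0,0,0],[0,0,0],1]
  ]
}}

```text
t: 39.28
eef_pos: [0.4245, -0.0735, 0.0544]
orientation: [-1.688, -2.649, 0.0]
wrist_force: [0.0, 0.3, 0.7]
grip_width: 0.152
finger_force: 40.0
```

Request:
{"method": "drive_tool", "body": {
  "moves": [
    [[0,0,-10],[0,0,0],1],
    [[0,0,-20],[0,0,0],1],
    [[0,0,-30],[0,0,0],1],
    [[0,0,-45],[0,0,0],1],
    [[0,0,0],[0,0,0],1],
    [[0,0,0],[0,0,0],1]
  ]
}}

```text
t: 40.02
eef_pos: [0.424, -0.0733, 0.1595]
orientation: [-1.688, -2.649, 0.0]
wrist_force: [0.1, -0.0, -0.9]
grip_width: 0.148
finger_force: 40.0
```

```bash
python3 - <<'E' 2>/dev/null
from meas import *
go(.516,-.367,.16,3.0)
s=ctrl.observe();p=s['eef_pos'];dz=p[2]-.0545
for n in('scene','side'):look(n,dict(eighth=(.4582,-.1467)),dz)
E
```

```text
t 40.025 at [ 0.424  -0.0733  0.1595] psi 115.0 tilt 0.0 turn [-0.     0.     1.954] shift [ 76.5 298.1  -0.5] w 0.1479799759545137 ff 39.99843120574951 F [ 0.1 -0.  -0.9]
scene eighth {'c': [0.4599, -0.1468], 'n': 128, 'hm': [0.4332, -0.0909], 'nh': 72, 'ax': 122.6, 'cm': 115.5, 'far': 0.0819, 'zh': 0.0524, 'off': -0.0076}
side eighth {'c': [0.4557, -0.1462], 'n': 104, 'hm': [0.4324, -0.0936], 'nh': 51, 'ax': 106.0, 'cm': 113.8, 'far': 0.0745, 'zh': 0.0512, 'off': 0.0078}
```

Request:
{"method": "drive_tool", "body": {
  "moves": [
    [[0,0,0],[0,0,0.14],1],
    [[0,0,0],[0,0,0.187],1],
    [[0,0,0],[0,0,0.187],1],
    [[0,0,0],[0,0,0.187],1],
    [[0,0,0],[0,0,0.187],1],
    [[0,0,0],[0,0,0.187],1],
    [[0,0,0],[0,0,0.187],1],
    [[0,0,0],[0,0,0.187],1]
  ]
}}

```text
t: 41.12
eef_pos: [0.4237, -0.0732, 0.1581]
orientation: [-3.021, -0.855, 0.004]
wrist_force: [0.5, -0.1, 0.2]
grip_width: 0.153
finger_force: 40.0
```

Request:
{"method": "drive_tool", "body": {
  "moves": [
    [[0,0,0],[0,0,0.187],1],
    [[0,0,0],[0,0,0.187],1],
    [[0,0,0],[0,0,0.131],1],
    [[12,44,0],[0,0,0],1],
    [[16,60,0],[0,0,0],1],
    [[16,60,0],[0,0,0],1],
    [[16,60,0],[0,0,0],1],
    [[12,44,0],[0,0,0],1]
  ]
}}

```text
t: 42.12
eef_pos: [0.5105, -0.3398, 0.1574]
orientation: [-3.139, -0.08, 0.002]
wrist_force: [0.5, 0.5, -1.6]
grip_width: 0.15
finger_force: 40.0
```

Request:
{"method": "drive_tool", "body": {
  "moves": [
    [[4,20,0],[0,0,0],1],
    [[0,7,0],[0,0,0],1],
    [[0,0,0],[0,0,0],1],
    [[0,0,0],[0,0,0],1],
    [[0,0,0],[0,0,0],1]
  ]
}}

```text
t: 42.75
eef_pos: [0.5158, -0.3629, 0.1595]
orientation: [-3.14, -0.085, 0.001]
wrist_force: [0.4, -0.8, 1.1]
grip_width: 0.152
finger_force: 40.0
```

```bash
python3 - <<'E' 2>/dev/null
from meas import *
go(.516,-.3674,.0904,3.0)
s=ctrl.observe();p=s['eef_pos'];dz=p[2]-.0545
for n in('scene','side'):look(n,dict(eighth=(p[0]-.0805,p[1]-.004)),dz)
level('side',np.array((p[0]-.0815,p[1]-.004)),.020,.051+dz)
look('side',dict(quarter=(.436,-.370)),.026)
E
```

```text
t 42.75 at [ 0.5158 -0.3629  0.1595] psi 3.1 tilt 0.04 turn [-0.001  0.     0.001] shift [-0.1  4.5 69.1] w 0.15225738646212486 ff 39.99861180782318 F [ 0.4 -0.8  1.1]
scene eighth {'c': [0.4353, -0.3669], 'n': 2, 'hm': [0.5138, -0.3626], 'nh': 143, 'ax': 3.1, 'cm': 3.2, 'far': 0.1059, 'zh': 0.053, 'off': 0.0001}
side eighth {'c': [0.4336, -0.3674], 'n': 135, 'hm': [0.4985, -0.3633], 'nh': 77, 'ax': 10.7, 'cm': 3.6, 'far': 0.0924, 'zh': 0.0525, 'off': -0.008}
side tilt x,y [0.024 0.032] rim z 0.154 136
side quarter {'c': [0.4344, -0.3717], 'n': 135, 'hm': [0.5096, -0.3682], 'nh': 105, 'ax': 2.4, 'cm': 2.7, 'far': 0.1051, 'zh': 0.052, 'off': 0.0004}
```

Request:
{"method": "drive_tool", "body": {
  "moves": [
    [[0.5,4.3,10],[0,0,0],1],
    [[0,0,10],[0,0,0],1],
    [[0,0,0],[0,0,0],1],
    [[0,0,0],[0,0,0],1],
    [[0,0,0],[0,0,0],1]
  ]
}}

```text
t: 43.58
eef_pos: [0.5169, -0.3685, 0.1397]
orientation: [3.14, 0.083, 0.001]
wrist_force: [0.4, 0.4, -0.1]
grip_width: 0.153
finger_force: 40.0
```

```bash
python3 - <<'E' 2>/dev/null
from meas import *
go(.516,-.3674,.0904,3.0)
s=ctrl.observe();p=s['eef_pos'];dz=p[2]-.0543
look('side',dict(eighth=(p[0]-.0805,p[1]-.004)),dz)
E
```

```text
t 43.575 at [ 0.5169 -0.3685  0.1397] psi 3.0 tilt 0.03 turn [ 0. -0.  0.] shift [-0.8 -1.2 49.3] w 0.1531955656464967 ff 39.99856889247894 F [ 0.4  0.4 -0.1]
side eighth {'c': [0.4342, -0.3727], 'n': 130, 'hm': [0.4989, -0.3689], 'nh': 84, 'ax': 12.4, 'cm': 3.4, 'far': 0.0921, 'zh': 0.0517, 'off': -0.0101}
```

Request:
{"method": "drive_tool", "body": {
  "moves": [
    [[0,-1,8],[0,0,0],1],
    [[0,0,12],[0,0,0],1],
    [[0,0,14],[0,0,0],1],
    [[0,0,9],[0,0,0],1],
    [[0,0,2.5],[0,0,0],1],
    [[0,0,0],[0,0,0],1],
    [[0,0,0],[0,0,0],1]
  ]
}}

```text
t: 44.5
eef_pos: [0.5169, -0.3677, 0.0944]
orientation: [3.14, 0.083, 0.001]
wrist_force: [0.5, -0.0, -1.0]
grip_width: 0.154
finger_force: 40.0
```

Request:
{"method": "drive_tool", "body": {
  "moves": [
    [[0,0,2],[0,0,0],1],
    [[0,0,0],[0,0,0],1],
    [[0,0,0],[0,0,0],1]
  ]
}}

```text
t: 44.88
eef_pos: [0.5167, -0.3674, 0.092]
orientation: [3.14, 0.083, 0.0]
wrist_force: [-0.9, 0.8, -0.3]
grip_width: 0.152
finger_force: 40.0
```

Request:
{"method": "drive_tool", "body": {
  "moves": [
    [[0,0,0.8],[0,0,0],1],
    [[0,0,0],[0,0,0],1],
    [[0,0,0],[0,0,0],1]
  ]
}}

```text
t: 45.25
eef_pos: [0.5166, -0.3674, 0.0911]
orientation: [-3.14, -0.083, 0.0]
wrist_force: [0.1, -0.6, 0.2]
grip_width: 0.152
finger_force: 40.0
```

Request:
{"method": "drive_tool", "body": {
  "moves": [
    [[0,0,0.7],[0,0,0],1],
    [[0,0,0],[0,0,0],1],
    [[0,0,0],[0,0,0],1]
  ]
}}

```text
t: 45.62
eef_pos: [0.5167, -0.3674, 0.0905]
orientation: [3.14, 0.083, 0.0]
wrist_force: [-0.3, -0.2, 0.1]
grip_width: 0.153
finger_force: 40.0
```

Request:
{"method": "drive_tool", "body": {
  "moves": [
    [[0,0,0.6],[0,0,0],1],
    [[0,0,0],[0,0,0],1],
    [[0,0,0],[0,0,0],1]
  ]
}}

```text
t: 46.0
eef_pos: [0.517, -0.3675, 0.0901]
orientation: [3.14, 0.083, 0.001]
wrist_force: [0.7, 0.7, 1.7]
grip_width: 0.152
finger_force: 40.0
```

Request:
{"method": "drive_tool", "body": {
  "moves": [
    [[0,0,0.2],[0,0,0],1],
    [[0,0,0],[0,0,0],0.7],
    [[0,0,0],[0,0,0],0.6],
    [[0,0,0],[0,0,0],0.5],
    [[0,0,0],[0,0,0],0.5],
    [[0,0,-20],[0,0,0],0.5],
    [[0,0,-35],[0,0,0],0.5],
    [[0,0,-25],[0,0,0],0.5]
  ]
}}

```text
t: 47.0
eef_pos: [0.5169, -0.3676, 0.1709]
orientation: [3.14, 0.083, 0.001]
wrist_force: [0.5, 0.8, 1.1]
grip_width: 0.494
finger_force: 0.0
```

Request:
{"method": "drive_tool", "body": {
  "moves": [
    [[30,-40,0],[0,0,0],0.5],
    [[30,-50,0],[0,0,0],0.5],
    [[0,-50,0],[0,0,0],0.5],
    [[0,0,0],[0,0,0],0.5],
    [[0,0,0],[0,0,0],0.5],
    [[0,0,0],[0,0,0],0.5]
  ]
}}

```text
t: 47.75
eef_pos: [0.5694, -0.2259, 0.1698]
orientation: [3.14, 0.081, 0.001]
wrist_force: [-0.1, -0.4, 0.5]
grip_width: 0.503
finger_force: 0.0
```

```bash
python3 - <<'E' 2>/dev/null
from meas import *
for n in('scene','side'):
  for k,z in dict(one=.006,half=.016,quarter=.026,eighth=.036).items():look(n,{k:(.436,-.371)},z)
level('side',np.array((.434,-.3715)),.020,.087)
im,d,X,ray,t=cloud('side');cv2.imwrite('pics/s7.png',cv2.resize(im[200:360,200:430,::-1],None,fx=2.5,fy=2.5))
print(ctrl.observe()['qd'].round(3))
E
```

```text
scene one {'c': [0.437, -0.3699], 'n': 236, 'hm': [0.5346, -0.3627], 'nh': 27, 'ax': -16.4, 'cm': 4.3, 'far': 0.0991, 'zh': 0.0512, 'off': 0.0345}
scene half {'c': [0.4367, -0.3715], 'n': 121, 'hm': [0.5376, -0.365], 'nh': 21, 'ax': -23.8, 'cm': 3.7, 'far': 0.0947, 'zh': 0.0522, 'off': 0.0465}
scene quarter {'c': [0.4446, -0.3719], 'n': 135, 'hm': [0.539, -0.3659], 'nh': 21, 'ax': 87.1, 'cm': 3.7, 'far': 0.017, 'zh': 0.0507, 'off': -0.094}
scene eighth {'c': [0.4372, -0.3715], 'n': 119, 'hm': [0.5096, -0.3676], 'nh': 154, 'ax': 3.0, 'cm': 3.1, 'far': 0.1039, 'zh': 0.0529, 'off': 0.0}
side one {'c': [0.4346, -0.3694], 'n': 223, 'hm': [0.518, -0.371], 'nh': 15, 'ax': 4.4, 'cm': -1.1, 'far': 0.1015, 'zh': 0.0502, 'off': -0.0079}
side half {'c': [0.4346, -0.3713], 'n': 147, 'hm': [0.517, -0.3721], 'nh': 28, 'ax': 4.4, 'cm': -0.5, 'far': 0.1047, 'zh': 0.0518, 'off': -0.0071}
side quarter {'c': [0.4353, -0.3712], 'n': 131, 'hm': [0.5095, -0.3725], 'nh': 36, 'ax': 1.4, 'cm': -1.0, 'far': 0.1035, 'zh': 0.0515, 'off': -0.0031}
side eighth {'c': [0.4339, -0.3715], 'n': 133, 'hm': [0.5067, -0.3685], 'nh': 124, 'ax': 1.7, 'cm': 2.4, 'far': 0.1056, 'zh': 0.0522, 'off': 0.0009}
side tilt x,y [ 0.007 -0.001] rim z 0.0855 138
[ 0.004  0.001  0.001 -0.002 -0.002  0.   ]
```

View pics/s7.png

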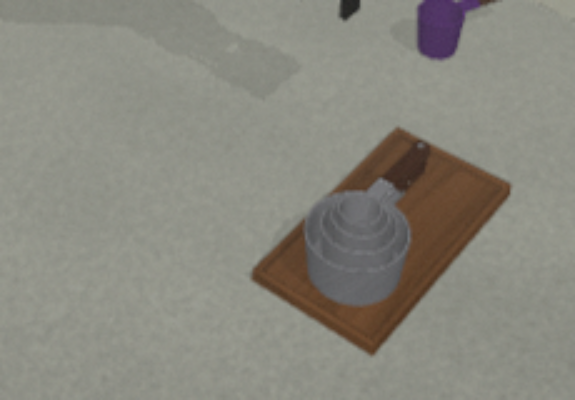

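All four are nested upright at crop (358,215), handles stacked towards (420,150). I'm handing the job in.

```bash
python3 -c "
from station import ctrl
print(ctrl.close_job())"
```

```text
the job is handed in; nothing more can be done
None
```

The four steel cups are nested upright in the tray, handles stacked along it towards its middle. The arm is clear, and I handed the job in with about 48 s on the clock; no verdict was returned.

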